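# Line up the can capacitors by height

## Robot

A 6-joint arm with a two-finger parallel gripper is mounted at the origin on the work surface. World frame = base frame: x ahead of the robot, y to its left, z up, the work surface at z = 0. Lengths are in mm, angles in rad, forces in N, time in s.
With the tool pointing down it reaches from about 275 to 975 mm from the base axis. Payload 8.4 kg.
Tool frame: the origin (TCP) lies on the centre line of the jaws, within the pads' length; the fingertips stand 14 mm ahead of it and the grasp point (between the pads) lies 5 mm behind it; z points along the fingers, y is the line along which they close (so a half turn about z gives the same grasp; the last joint's range is limited). The gripper opens to 92 mm and grips with 3 to 60 N. Pads are 20 mm wide; open, the fingers measure 128 mm over their backs; the gripper's body (75 mm by 189 mm) begins 69 mm behind the grasp point.
Start: joints at [1.323, 0.353, 1.633, -0, 1.155, -0.002], TCP at [152.081, 606.217, 228.583] pointing down, gripper open.
Joint ranges: [-2.63, 2.63], [-0.92, 2.1], [0.06, 2.66], [-1.3, 4.44], [0, 2.69], [-3.02, 3.02]. Speed limits (rad/s): [2.22, 2.22, 2.79, 3.14, 3.14, 3.14].

## Interface

Orientations are given as a unit quaternion [x, y, z, w].
In Python, from plant import monitor, imaging, robot gives the robot as it stands. The module is installed in compiled form; this text tells all that it offers.
- The arm moves only by the shell command python3 -m inch 'ROWS'. ROWS is a JSON object whose one key "motion" holds a list that holds one entry, the list of rows, each a list of 7 numbers: the turn, a rotation vector about the tool's x, y, z in rad, then the shift along the tool's x, y, z in cm, then the opening, from 0 (shut) to 1 (fully open). In form: {"motion": [[[wx, wy, wz, x, y, z, claw], ...]]}. A call has exactly 5 rows; each row shifts and turns the commanded pose from where the row before left it, along the tool's axes as they then stand; what a row does not reach is not made up. A row lasts 1/10 s, in which the tool goes at most 50 mm and 8.59 degrees, less where a joint would pass 70% of its speed; a pose out of reach is approached as far as the arm can. A call is refused whole if a number of a shift passes 5 or a number of a turn 0.15, either way. A call with a gripper value outside its range is refused whole. The fingers move at their own pace and stop on an object; the grip force is fixed at half the most. Time passes only in rows, so rows that do not move let the fingers close, or fill a call up. It gives the time, the measured TCP pose, the force, the opening and the grip force at its end, in the units of the state.
- monitor.sense(): the state, without advancing time (a new reading comes with each control period).
- imaging.camera(name): name is "scene" or "side" or "wrist"; returns a dict with "color" (480x640x3 uint8, red, green, blue), "vertical_fov" (degrees; the focal length in pixels is half the picture's height over the tangent of half this angle, whatever the lens; pixels are square), "cx", "cy" (the principal point, pixels), "k1" (the pictures are not rectified: a ray, as slopes to the right and down, at radius r is drawn at 1 + k1 r^2 times it, then the intrinsics apply), "R" (3x3) and "t" (3): a world point X has camera coordinates R X + t. Camera axes: x right, y down, z forward; pixel columns grow to the right and rows downward; lengths in mm; the calibration is good to about 2 mm. A picture is of the moment at which its call begins. There is no depth.
- robot.hand_in(): hands the job in; it is judged then, once.
The state is a dict: "clock": time; "q": joint angles; "dq": joint speeds; "joint_torque": joint torques, N m; "ee_pos": TCP position; "tool_rot": TCP orientation; "ft_force": force on the tool from outside, world axes, zero at the start; "moment": the same for the moment, N m; "finger_gap": finger opening in mm; "grasp_force": force on a finger pad.
Only numpy, scipy, OpenCV 4.12 (cv2) and the standard library are available. Lean on these libraries where they do the work, as an engineer would, in place of code of your own. Each camera call takes 0.05 s, during which the arm holds its last target. There are 200 camera calls.

## Task

Stand the four can capacitors upright on the four marks of the rail, one centred on each mark, in order of height: the tallest on the mark nearest the orange speaker grille, stepping down to the shortest at the far end. Leave the grille and the cream tuning knob where they are.

Things in the scene. Friction and masses are not known exactly. Their poses are not given: they have to be found in the camera images.
- cap_yellow: Can capacitor with a yellow sleeve and a small aluminium disc on top: upright cylinder 30 mm in diameter, 72 mm tall (the tallest of the four), rigid, about 65 g. Origin at the centre of its underside, z up along its axis. It starts standing on the bench (z = 0) in front of the rail, in any of five places roughly in a row; the knob has the fifth.
- cap_black: Can capacitor with a black sleeve and a small aluminium disc on top: upright cylinder 30 mm in diameter, 58 mm tall (the second tallest of the four), rigid, about 52 g. Origin at the centre of its underside, z up along its axis. It starts standing on the bench (z = 0) in front of the rail, in any of five places roughly in a row; the knob has the fifth.
- cap_blue: Can capacitor with a blue sleeve and a small aluminium disc on top: upright cylinder 30 mm in diameter, 44 mm tall (the second shortest of the four), rigid, about 40 g. Origin at the centre of its underside, z up along its axis. It starts standing on the bench (z = 0) in front of the rail, in any of five places roughly in a row; the knob has the fifth.
- cap_green: Can capacitor with a green sleeve and a small aluminium disc on top: upright cylinder 30 mm in diameter, 30 mm tall (the shortest of the four), rigid, about 27 g. Origin at the centre of its underside, z up along its axis. It starts standing on the bench (z = 0) in front of the rail, in any of five places roughly in a row; the knob has the fifth.
- mark_a: One of four identical white round marks with a thin black rim, 42 mm in diameter, flat, in a straight row at 70 mm spacing along the middle of a fixed flat dark grey rail (280 x 70 mm, top face 6 mm above the bench). Origin at the mark's centre on the rail's top face; z up. The letters are shuffled: they say nothing of the place in the row.
- mark_b: One of four identical white round marks with a thin black rim, 42 mm in diameter, flat, in a straight row at 70 mm spacing along the middle of a fixed flat dark grey rail (280 x 70 mm, top face 6 mm above the bench). Origin at the mark's centre on the rail's top face; z up. The letters are shuffled: they say nothing of the place in the row.
- mark_c: One of four identical white round marks with a thin black rim, 42 mm in diameter, flat, in a straight row at 70 mm spacing along the middle of a fixed flat dark grey rail (280 x 70 mm, top face 6 mm above the bench). Origin at the mark's centre on the rail's top face; z up. The letters are shuffled: they say nothing of the place in the row.
- mark_d: One of four identical white round marks with a thin black rim, 42 mm in diameter, flat, in a straight row at 70 mm spacing along the middle of a fixed flat dark grey rail (280 x 70 mm, top face 6 mm above the bench). Origin at the mark's centre on the rail's top face; z up. The letters are shuffled: they say nothing of the place in the row.
- grille: Round orange speaker grille, 90 mm in diameter, 6 mm thick, lying loose on the bench in line with the marks, its centre 95 mm beyond the end mark, at either end of the row. Origin at the centre of its underside. As far beyond the other end stands a small loose glass jar (48 mm in diameter, 58 mm tall, not listed).
- knob: Cream radio tuning knob, 34 mm in diameter, 18 mm tall, standing loose on the bench among the capacitors; not a capacitor and no part of the row. Origin at the centre of its underside. The rest of the bench's clutter (radio housing, clamp, cup of picks, screwdriver, bin, meter) stands well away at the sides and the back.
There are look-alikes about, which are no part of the job. Several things have the shape of the cap_green; the one meant has the colours described above.

How it is judged:
By the outcome, as a careful person would: the job done as asked, in the order asked, and still so for the second after the job is handed in, with the robot touching nothing.
It also fails if it takes over 104 s, if anything falls off the work surface, if the arm or the gripper's body presses on something with over 40 N, if the wrist force passes 120 N, or if a joint passes its speed limit or range.

## Working session

There is one attempt and no reset: what is moved stays moved. The work goes in short steps, Python scripts to look and compute and a shell command to move; the robot and the scene stay as the last step left them, time stands still between calls to the robot, and variables do not carry over. Pictures are saved under pics/ and viewed, at most 14 in all, crops included, and the job is handed in when it is done.

```bash
mkdir -p pics && python3 - <<'E'
from plant import monitor, imaging
import cv2,numpy as np
s=monitor.sense();print(s)
for n in("scene","side"):
    d=imaging.camera(n);cv2.imwrite(f"pics/{n}0.png",d["color"][:,:,::-1])
    print(n,{k:(np.round(v,4).tolist() if k!="color" else 0) for k,v in d.items()})
    np.savez(f"{n}0.npz",**d)
E
```

```text
{'clock': 0.0, 'q': array([ 1.32258050e+00,  3.53661133e-01,  1.63411868e+00,  1.57277503e-05,
        1.15519741e+00, -2.37565776e-03]), 'dq': array([-0.00021734, -0.00035393, -0.00087256, -0.00121087, -0.00092625,
       -0.00030656]), 'joint_torque': array([ 7.56241825e-04, -5.93843472e+01, -3.34216189e+01,  6.99029281e-02,
        2.33228848e-02, -7.92608944e-05]), 'ee_pos': array([151.97186956, 605.75694763, 227.86218313]), 'tool_rot': array([ 1.22613902e-01,  9.92454206e-01, -6.85960576e-04, -9.36496346e-05]), 'ft_force': array([-0.85021897, -0.6899883 ,  0.47155202]), 'moment': array([-0.00128495,  0.02623913, -0.03702991]), 'grasp_force': 0.0, 'finger_gap': 91.93100950082959}
scene {'color': 0, 'vertical_fov': 57.714, 'cx': 324.7998, 'cy': 241.4657, 'k1': 0.0211, 'R': [[0.3095, 0.9508, 0.0105], [0.5725, -0.1775, -0.8005], [-0.7592, 0.2538, -0.5993]], 't': [-174.8563, -270.1533, 1066.0543]}
side {'color': 0, 'vertical_fov': 52.318, 'cx': 315.7192, 'cy': 235.5075, 'k1': -0.1163, 'R': [[0.951, -0.3088, 0.011], [-0.235, -0.7458, -0.6234], [0.2007, 0.5903, -0.7819]], 't': [-514.9847, 142.9589, 620.7746]}
```

View pics/scene0.png

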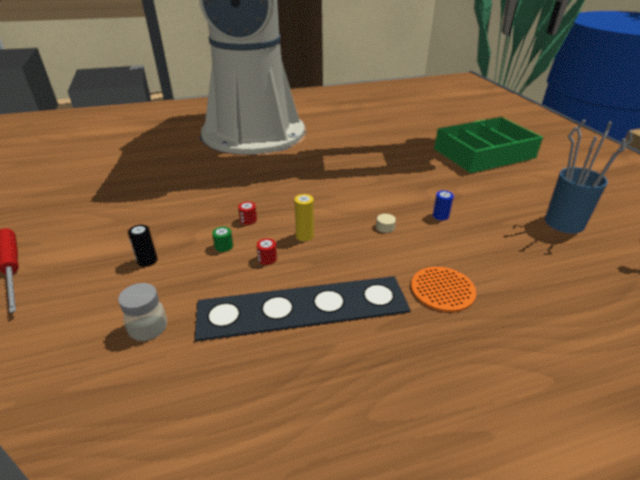

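View pics/side0.png

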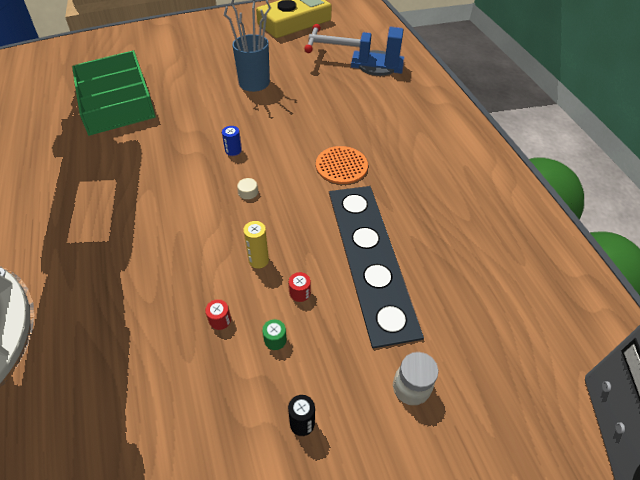

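The scene view shows the rail with four marks at (224,315), (277,308), (329,301) and (379,295). The grille is at the right end (444,289) and the jar at the left (143,312). Along the row are black (143,245), green (222,240), yellow (304,218), knob (386,223) and blue (443,205).

Candidates for the 30 mm can are (222,240) green, (247,213) red and (266,251) red. In the side view these are (274,334), (218,315) and (300,287). Only the first has a green sleeve. I'll measure both views and confirm it in a crop.

```bash
cat > h.py <<'E'
import numpy as np,cv2
def ray(d,u,v):
    f=240/np.tan(np.radians(float(d["vertical_fov"]))/2)
    p=np.array([(u-d["cx"])/f,(v-d["cy"])/f]);q=p.copy()
    for _ in range(20): q=p/(1+d["k1"]*(q@q))
    R=np.array(d["R"]);t=np.array(d["t"])
    return -R.T@t, R.T@np.array([q[0],q[1],1])
def onplane(d,uv,z):
    o,r=ray(d,*uv);return o+r*(z-o[2])/r[2]
def hsv(d): return cv2.cvtColor(np.asarray(d["color"]),cv2.COLOR_RGB2HSV)
def comp(m,seed,rad=40):
    """connected component of mask nearest seed"""
    n,l,st,c=cv2.connectedComponentsWithStats(m.astype(np.uint8))
    k=[i for i in range(1,n) if st[i,4]>=15 and np.hypot(*(c[i]-seed))<rad]
    k=max(k,key=lambda i:st[i,4]); return l==k,c[k],st[k]
E
python3 - <<'E'
from h import *
seeds={"scene":dict(black=(143,245),green=(222,240),yellow=(304,218),blue=(443,205)),
"side":dict(black=(302,415),green=(274,334),yellow=(257,245),blue=(232,141))}
disc={"scene":dict(black=(140,230),green=(222,231),yellow=(304,199),blue=(444,194)),
"side":dict(black=(301,407),green=(274,329),yellow=(255,230),blue=(231,131))}
H=dict(yellow=72,black=58,blue=44,green=30)
marks={"scene":[(224,315),(277,308),(329,301),(379,295)],"side":[(391,319),(377,276),(366,238),(355,204)]}
extra={"scene":dict(grille=(444,289),knob=(386,219)),"side":dict(grille=(342,165),knob=(248,185))}
for n in("scene","side"):
    d=dict(np.load(f"{n}0.npz"));h=hsv(d);S,V,Hu=h[...,1],h[...,2],h[...,0]
    white=(S<90)&(V>120)
    for c,p in disc[n].items():
        w=np.zeros_like(white);u,v=p;r=10;w[v-r:v+r+1,u-r:u+r+1]=white[v-r:v+r+1,u-r:u+r+1]
        try:
            m,ce,st=comp(w,p,9);hull=cv2.convexHull(np.argwhere(m)[:,::-1].astype(np.int32));M=cv2.moments(hull);ce=(M['m10']/M['m00'],M['m01']/M['m00'])
            print(n,c,np.round(ce,1),st[2:],onplane(d,ce,H[c]).round(1))
        except Exception as e: print(n,c,"fail",e)
    P=[]
    for p in marks[n]:
        m,ce,st=comp((S<60)&(V>150),p,12)
        P.append(onplane(d,ce,6));print(n,"mark",np.round(ce,1),st[2:],P[-1].round(1))
    print("spacing",[round(float(np.linalg.norm(b-a)),1) for a,b in zip(P,P[1:])])
    for c,p in extra[n].items():
        m=((Hu<14)&(S>200)&(V>170)) if c=="grille" else ((S<110)&(V>150)&(Hu<35))
        m,ce,st=comp(m,p,15);print(n,c,np.round(ce,1),st[2:],onplane(d,ce,6 if c=="grille" else 14).round(1))
a=np.load("scene0.npz")["color"][170:280,110:310];b=np.load("side0.npz")["color"][110:440,190:330]
im=np.hstack([cv2.resize(a,(560,308)) ,cv2.resize(b,(131,308))]);cv2.imwrite("pics/crop.png",im[:,:,::-1])
E
```

```text
scene black [138.  229.5] [13  8 75] [ 446.8 -245.3   58. ]
scene green [221. 231.] [13  7 75] [ 444.9 -130.8   30. ]
scene yellow [303.5 198.3] [10  6 49] [4.555e+02 1.000e-01 7.200e+01]
scene blue [445.4 193.3] [19  8 73] [466.2 249.4  44. ]
scene mark [223.1 314.1] [ 29  21 476] [ 599.1 -150.8    6. ]
scene mark [276.9 307.3] [ 29  20 450] [608.2 -81.2   6. ]
scene mark [328.5 300.7] [ 28  20 424] [617.1 -11.8   6. ]
scene mark [378.2 294.4] [ 27  19 400] [625.8  57.7   6. ]
spacing [70.1, 70.0, 70.0]
scene grille [443.3 288.4] [  64   43 1867] [642.  149.9   6. ]
scene knob [386.2 218.4] [ 19  12 176] [466.8 141.3  14. ]
side black [301.  406.8] [ 17  16 208] [ 444.6 -245.    58. ]
side green [273.4 328.9] [ 14  13 147] [ 443.2 -130.    30. ]
side yellow [254.1 228.5] [ 13  10 100] [453.8   1.2  72. ]
side blue [229.9 130.5] [ 9  6 45] [467.5 248.1  44. ]
side mark [391.1 318.5] [ 28  25 543] [ 598.3 -150.2    6. ]
side mark [377.5 275.5] [ 26  22 451] [607.3 -80.6   6. ]
side mark [365.3 237.2] [ 25  19 372] [616.2 -10.9   6. ]
side mark [354.5 203.1] [ 24  17 318] [625.3  58.7   6. ]
spacing [70.2, 70.2, 70.2]Traceback (most recent call last):
  File "<stdin>", line 25, in <module>
  File "h.py", line 15, in comp
    k=max(k,key=lambda i:st[i,4]); return l==k,c[k],st[k]
ValueError: max() iterable argument is empty
```

```bash
python3 - <<'E'
from h import *
cand={"scene":dict(blue=(444,194),knob=(386,219),red1=(247,207),red2=(265,244),jar=(140,296)),"side":dict(blue=(231,131),knob=(248,185),red1=(217,310),red2=(300,282),jar=(418,370))}
H=dict(blue=44,knob=18,red1=30,red2=30,jar=58)
for n in cand:
    d=dict(np.load(f"{n}0.npz"));h=hsv(d)
    for c,p in cand[n].items(): print(n,c,onplane(d,p,H[c]).round(1), end=' ')
    m,ce,st=comp((h[...,0]>112)&(h[...,0]<130)&(h[...,1]>150),cand[n]["blue"],25)
    pts=cv2.convexHull(np.argwhere(m)[:,::-1].astype(np.int32));M=cv2.moments(pts)
    ce=(M['m10']/M['m00'],M['m01']/M['m00']);print("\nblue hull",np.round(ce,1),st,onplane(d,ce,24).round(1))
a=np.load("scene0.npz")["color"];b=np.load("side0.npz")["color"]
g=lambda im,u,v,r:cv2.resize(im[v-r:v+r,u-r:u+r],(380,380),interpolation=cv2.INTER_CUBIC)
cv2.imwrite("pics/crop.png",np.hstack([g(b,265,310,55),g(a,443,203,22)])[:,:,::-1])
E
```

```text
scene blue [467.7 245.8  44. ] scene knob [473.9 137.3  18. ] scene red1 [387.6 -80.3  30. ] scene red2 [497.9 -72.6  30. ] scene jar [ 591.8 -240.9   58. ] 
blue hull [442.5 205.5] [434 193  19  27 283] [472.5 244.   24. ]
side blue [469.  246.1  44. ] side knob [471.4 136.9  18. ] side red1 [380.6 -82.1  30. ] side red2 [495.3 -72.9  30. ] side jar [ 583.3 -245.6   58. ] 
blue hull [231.3 139.8] [222 126  19  29 343] [467.3 247.1  24. ]
```

```bash
sleep 0; ls pics
```

```text
crop.png
scene0.png
side0.png
```

View pics/crop.png

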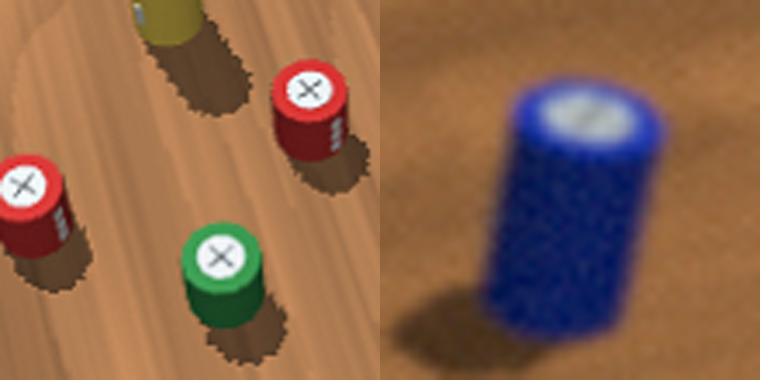

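The crop confirms it: (274,334) in the side view is the green one, and both look-alikes are red. I use blue at about (467.3, 248.0). Marks from the jar end to the grille end are (598.7,-150.5), (607.8,-80.9), (616.7,-11.4) and (625.5,58.2). The 70 mm spacing checks out.

First move is to go above blue.

```bash
for i in 1 2 3; do python3 -m inch '{"motion":[[[0,0,0,-2.62,-1.8,0,0.55],[0,0,0,-2.62,-1.8,0,0.55],[0,0,0,-2.62,-1.8,0,0.55],[0,0,0,-2.62,-1.8,0,0.55],[0,0,0,-2.62,-1.8,0,0.55]]]}'; done; cat > g.py <<'E'
import sys,numpy as np
from plant import monitor
from scipy.spatial.transform import Rotation as R
s=monitor.sense();r=R.from_quat(s["tool_rot"]);p=s["ee_pos"]
print("t",s["clock"],"tcp",p.round(1),"gap",round(s["finger_gap"],1),"F",np.round(s["ft_force"],1),"grip",round(s["grasp_force"],1),"rotvec",r.as_rotvec().round(3), "q6",round(s["q"][5],2))
if len(sys.argv)>1:
    D=np.array(list(map(float,sys.argv[1:4])))-p
    print("tool shift cm",(r.inv().apply(D)/10).round(2))
E
python3 g.py 467.3 248 23
```

```text
clock: 0.6
ee_pos: [257.8, 485.8, 228.3]
tool_rot: [0.122, 0.992, -0.0, -0.0]
ft_force: [-0.4, 0.1, 0.4]
finger_gap: 53.7
grasp_force: 0.0
clock: 1.1
ee_pos: [363.0, 366.7, 228.4]
tool_rot: [0.123, 0.992, -0.0, -0.0]
ft_force: [0.1, 0.6, -0.3]
finger_gap: 50.2
grasp_force: 0.0
clock: 1.6
ee_pos: [468.1, 247.5, 228.4]
tool_rot: [0.123, 0.992, -0.0, -0.0]
ft_force: [0.1, -0.4, -1.1]
finger_gap: 50.3
grasp_force: 0.0
t 1.6 tcp [468.1 247.5 228.4] gap 50.3 F [ 0.1 -0.4 -1.1] grip 0.0 rotvec [-0.385 -3.118  0.   ] q6 -0.84
tool shift cm [ 0.08  0.03 20.54]
```

```bash
python3 - <<'E'
from h import *
from plant import imaging
d=imaging.camera("wrist");np.savez("w0.npz",**d);cv2.imwrite("pics/w0.png",d["color"][:,:,::-1])
h=hsv(d);m=((h[...,0]>108)&(h[...,0]<132)&(h[...,1]>130)).astype(np.uint8)
n,l,st,c=cv2.connectedComponentsWithStats(m)
for i in range(1,n):
    if st[i,4]>200: print(st[i],c[i].round(1),onplane(d,c[i],44).round(1))
print(d["cx"],d["cy"],d["vertical_fov"],d["k1"])
E
```

```text
[304 196  30  36 590] [319.2 212.6] [461.2 247.6  44. ]
320.0747030828132 239.56604671427684 67.75340256662211 -0.021398699694610737
```

View pics/w0.png

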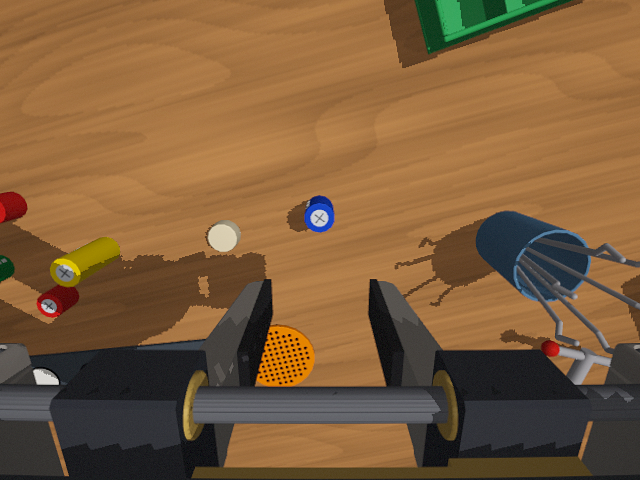

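The wrist view shows blue's disc at (320,217), centred between the jaws, with the knob at (222,237) well clear. It agrees with my measurement within about 2 mm. Descend and grasp.

```bash
python3 -m inch '{"motion":[[[0,0,0,0.1,0.03,3.3,0.55],[0,0,0,0,0,3.3,0.55],[0,0,0,0,0,3.3,0.55],[0,0,0,0,0,3.3,0.55],[0,0,0,0,0,3,0.55]]]}' >/dev/null; python3 -m inch '{"motion":[[[0,0,0,0,0,2,0.55],[0,0,0,0,0,1.5,0.55],[0,0,0,0,0,0.8,0.55],[0,0,0,0,0,0,0.2],[0,0,0,0,0,0,0.2]]]}'; python3 -m inch '{"motion":[[[0,0,0,0,0,0,0.2],[0,0,0,0,0,0,0.2],[0,0,0,0,0,0,0.2],[0,0,0,0,0,0,0.2],[0,0,0,0,0,0,0.2]]]}'; python3 g.py 607.8 -80.9 130
```

```text
clock: 2.65
ee_pos: [466.9, 249.4, 24.0]
tool_rot: [0.123, 0.992, 0.0, 0.0]
ft_force: [1.1, -0.6, 0.1]
finger_gap: 36.5
grasp_force: 0.0
clock: 3.15
ee_pos: [467.2, 249.5, 24.4]
tool_rot: [0.123, 0.992, 0.0, 0.001]
ft_force: [-0.8, -1.3, 6.2]
finger_gap: 29.3
grasp_force: 30.0
t 3.15 tcp [467.2 249.5  24.4] gap 29.3 F [-0.8 -1.3  6.2] grip 30.0 rotvec [3.850e-01 3.117e+00 1.000e-03] q6 -0.84
tool shift cm [-21.69 -28.62 -10.57]
```

```bash
python3 -m inch '{"motion":[[[0,0,0,0,0,-1,0.2],[0,0,0,0,0,-2.2,0.2],[0,0,0,0,0,-2.6,0.2],[0,0,0,0,0,-2.6,0.2],[0,0,0,0,0,-2.2,0.2]]]}' >/dev/null; for i in 1 2 3; do python3 -m inch '{"motion":[[[0,0,0,-1.446,-1.908,0,0.2],[0,0,0,-1.446,-1.908,0,0.2],[0,0,0,-1.446,-1.908,0,0.2],[0,0,0,-1.446,-1.908,0,0.2],[0,0,0,-1.446,-1.908,0,0.2]]]}' >/dev/null; done; python3 -m inch '{"motion":[[[0,0,0,0,0,0,0.2],[0,0,0,0,0,0,0.2],[0,0,0,0,0,0,0.2],[0,0,0,0,0,0,0.2],[0,0,0,0,0,0,0.2]]]}'>/dev/null;  python3 g.py 607.8 -80.9 30.4
python3 - <<'E'
from h import *
from plant import imaging
for n in("scene","side"):
    d=imaging.camera(n);h=hsv(d);np.savez(f"{n}1.npz",**d)
    m=((h[...,0]>108)&(h[...,0]<132)&(h[...,1]>130)&(h[...,2]>25)).astype(np.uint8);k,l,st,c=cv2.connectedComponentsWithStats(m)
    for i in range(1,k):
        if 60<st[i,4]<1500: print(n,st[i],onplane(d,c[i],130).round(1))
E
```

```text
t 5.65 tcp [607.2 -80.4 129.7] gap 29.6 F [ 0.2  0.1 -0.5] grip 30.0 rotvec [-0.384 -3.118 -0.   ] q6 -1.46
tool shift cm [-0.08 -0.04  9.93]
scene [257 213  30  43 906] [616.8 -81.9 130. ]
side [   0    0   38   46 1323] [104.4 628.  130. ]
side [375 203  10  36 183] [596.1 -79.  130. ]
```

```bash
python3 -m inch '{"motion":[[[0,0,0,-0.07,-0.04,2.2,0.2],[0,0,0,0,0,2.6,0.2],[0,0,0,0,0,2.4,0.2],[0,0,0,0,0,1.5,0.2],[0,0,0,0,0,0.8,0.2]]]}' ; python3 -m inch '{"motion":[[[0,0,0,0,0,0.3,0.2],[0,0,0,0,0,0,0.2],[0,0,0,0,0,0,0.2],[0,0,0,0,0,0,0.2],[0,0,0,0,0,0,0.2]]]}' ; python3 g.py 607.8 -80.9 30.6
```

```text
clock: 6.25
ee_pos: [607.3, -81.5, 33.2]
tool_rot: [0.122, 0.992, -0.0, -0.001]
ft_force: [-0.0, -0.1, 0.6]
finger_gap: 29.4
grasp_force: 30.0
clock: 6.75
ee_pos: [608.4, -81.8, 32.3]
tool_rot: [0.123, 0.992, -0.0, 0.001]
ft_force: [-0.3, 0.4, -1.1]
finger_gap: 29.4
grasp_force: 30.0
t 6.75 tcp [608.4 -81.8  32.3] gap 29.4 F [-0.3  0.4 -1.1] grip 30.0 rotvec [ 0.385  3.117 -0.   ] q6 -1.46
tool shift cm [0.08 0.07 0.17]
```

```bash
python3 -m inch '{"motion":[[[0,0,0,0,0,0.13,0.2],[0,0,0,0,0,0,0.2],[0,0,0,0,0,0,0.55],[0,0,0,0,0,0,0.55],[0,0,0,0,0,0,0.55]]]}' ; python3 -m inch '{"motion":[[[0,0,0,0,0,-1,0.55],[0,0,0,0,0,-2.2,0.55],[0,0,0,0,0,-2.6,0.55],[0,0,0,0,0,-2.6,0.55],[0,0,0,0,0,-2,0.55]]]}' ; python3 g.py 454.6 0.6 135
```

```text
clock: 7.25
ee_pos: [608.0, -81.7, 30.3]
tool_rot: [0.123, 0.992, -0.0, -0.0]
ft_force: [-0.5, -0.7, 0.1]
finger_gap: 50.2
grasp_force: 0.0
clock: 7.75
ee_pos: [608.5, -81.8, 136.7]
tool_rot: [0.123, 0.992, -0.0, 0.001]
ft_force: [0.4, 0.1, 1.0]
finger_gap: 50.5
grasp_force: 0.0
t 7.75 tcp [608.5 -81.8 136.7] gap 50.5 F [0.4 0.1 1. ] grip 0.0 rotvec [ 0.385  3.116 -0.   ] q6 -1.46
tool shift cm [16.93  4.24  0.14]
```

```bash
python3 -m inch '{"motion":[[[0,0,0,3.39,0.84,0,0.55],[0,0,0,3.39,0.84,0,0.55],[0,0,0,3.39,0.84,0,0.55],[0,0,0,3.39,0.84,0,0.55],[0,0,0,3.39,0.84,0,0.55]]]}' ; cat > pl.py <<'E'
# measure placed cans: disc near the expected projection, on both views
import sys
from h import *
from plant import imaging
M=dict(green=(598.7,-150.5,36),blue=(607.8,-80.9,50),black=(616.7,-11.4,64),yellow=(625.5,58.2,78))
for n in("scene","side"):
    d=imaging.camera(n);cv2.imwrite(f"pics/{n}_{sys.argv[1]}.png",d["color"][:,:,::-1]);h=hsv(d)
    f=240/np.tan(np.radians(d["vertical_fov"])/2)
    for c in sys.argv[2:]:
        q=np.array(d["R"])@np.array(M[c])+d["t"];q=q[:2]/q[2];q=q*(1+d["k1"]*(q@q))*f+[d["cx"],d["cy"]]
        w=(h[...,1]<90)&(h[...,2]>110);z=np.zeros_like(w);u,v=q.round().astype(int);r=11 if n=="scene" else 9
        z[v-7:v+8,u-r:u+r+1]=w[v-7:v+8,u-r:u+r+1]
        try:
            m,ce,st=comp(z,q,8);hull=cv2.convexHull(np.argwhere(m)[:,::-1].astype(np.int32));mo=cv2.moments(hull);ce=np.array((mo['m10'],mo['m01']))/mo['m00']
            print(n,c,"err mm",(onplane(d,ce,M[c][2])-M[c]).round(1)[:2],ce.round(1),st[2:])
        except Exception as e: print(n,c,"not seen at",q.round(1))
E
python3 pl.py 2 blue; python3 g.py 454.6 0.6 40
```

```text
clock: 8.25
ee_pos: [452.7, 0.8, 135.0]
tool_rot: [0.123, 0.992, 0.0, 0.0]
ft_force: [0.1, 0.9, -0.0]
finger_gap: 50.3
grasp_force: 0.0
scene blue err mm [ 2.8 -0.6] [275.2 284. ] [ 14   9 103]
side blue err mm [1.5 0.1] [382.6 256.9] [12 11 95]
t 8.35 tcp [449.7   1.5 134.5] gap 50.8 F [-0.1 -0.3  0.1] grip 0.0 rotvec [-0.383 -3.115  0.   ] q6 -1.33
tool shift cm [-0.52  0.04  9.45]
```

```bash
python3 -m inch '{"motion":[[[0,0,0,-0.1,0,1,0.55],[0,0,0,0,0,0.5,0.55],[0,0,0,0,0,0,0.55],[0,0,0,0,0,0,0.55],[0,0,0,0,0,0,0.55]]]}' >/dev/null;  python3 g.py 454.6 0.6 40
```

```text
t 8.85 tcp [ 4.552e+02 -2.000e-01  1.192e+02] gap 50.5 F [ 1.6  0.5 -0.2] grip 0.0 rotvec [-0.386 -3.118  0.   ] q6 -1.33
tool shift cm [0.08 0.06 7.92]
```

```bash
python3 -m inch '{"motion":[[[0,0,0,0,0,0.2,0.55],[0,0,0,0,0,0,0.55],[0,0,0,0,0,0,0.55],[0,0,0,0,0,0,0.55],[0,0,0,0,0,0,0.55]]]}' >/dev/null;  python3 g.py 454.6 0.6 40
```

```text
t 9.35 tcp [4.548e+02 1.000e-01 1.174e+02] gap 50.7 F [-0.1 -1.   0.7] grip 0.0 rotvec [0.385 3.118 0.   ] q6 -1.33
tool shift cm [0.03 0.05 7.74]
```

```bash
python3 -m inch '{"motion":[[[0,0,0,0.03,0.05,1.8,0.55],[0,0,0,0,0,2.2,0.55],[0,0,0,0,0,2,0.55],[0,0,0,0,0,1.2,0.55],[0,0,0,0,0,0.5,0.55]]]}' >/dev/null; python3 -m inch '{"motion":[[[0,0,0,0,0,0,0.55],[0,0,0,0,0,0,0.2],[0,0,0,0,0,0,0.2],[0,0,0,0,0,0,0.2],[0,0,0,0,0,0,0.2]]]}'>/dev/null; python3 -m inch '{"motion":[[[0,0,0,0,0,0,0.2],[0,0,0,0,0,0,0.2],[0,0,0,0,0,0,0.2],[0,0,0,0,0,0,0.2],[0,0,0,0,0,0,0.2]]]}'; python3 g.py 625.5 58.2 120
```

```text
clock: 10.85
ee_pos: [455.1, 0.6, 40.9]
tool_rot: [0.123, 0.992, 0.0, 0.001]
ft_force: [0.2, -0.7, 6.9]
finger_gap: 29.7
grasp_force: 30.0
t 10.85 tcp [455.1   0.6  40.9] gap 29.7 F [ 0.2 -0.7  6.9] grip 30.0 rotvec [0.385 3.117 0.   ] q6 -1.33
tool shift cm [-15.13   9.73  -7.89]
```

```bash
python3 -m inch '{"motion":[[[0,0,0,0,0,-1,0.2],[0,0,0,0,0,-2,0.2],[0,0,0,0,0,-2.2,0.2],[0,0,0,0,0,-1.8,0.2],[0,0,0,0,0,-0.9,0.2]]]}' >/dev/null; python3 -m inch '{"motion":[[[0,0,0,-1,0.64,0,0.2],[0,0,0,-1.8,1.15,0,0.2],[0,0,0,-2,1.29,0,0.2],[0,0,0,-2.4,1.54,0,0.2],[0,0,0,-2.4,1.54,0,0.2]]]}' >/dev/null; python3 -m inch '{"motion":[[[0,0,0,-2,1.29,0,0.2],[0,0,0,-1.8,1.16,0,0.2],[0,0,0,-1.13,0.73,0,0.2],[0,0,0,-0.6,0.39,0,0.2],[0,0,0,0,0,0,0.2]]]}'>/dev/null; python3 -m inch '{"motion":[[[0,0,0,0,0,0,0.2],[0,0,0,0,0,0,0.2],[0,0,0,0,0,0,0.2],[0,0,0,0,0,0,0.2],[0,0,0,0,0,0,0.2]]]}'>/dev/null; python3 g.py 625.5 58.2 47
```

```text
t 12.85 tcp [624.9  58.  119.5] gap 29.4 F [ 0.6 -0.2 -1.4] grip 30.0 rotvec [0.385 3.118 0.   ] q6 -1.23
tool shift cm [-0.05  0.03  7.25]
```

```bash
python3 -m inch '{"motion":[[[0,0,0,-0.05,0.03,1.5,0.2],[0,0,0,0,0,2,0.2],[0,0,0,0,0,2,0.2],[0,0,0,0,0,1.1,0.2],[0,0,0,0,0,0.5,0.2]]]}' >/dev/null; python3 -m inch '{"motion":[[[0,0,0,0,0,0.1,0.2],[0,0,0,0,0,0,0.2],[0,0,0,0,0,0,0.2],[0,0,0,0,0,0,0.2],[0,0,0,0,0,0,0.2]]]}'; python3 g.py 625.5 58.2 46.8
```

```text
clock: 13.85
ee_pos: [625.8, 58.3, 47.5]
tool_rot: [0.123, 0.992, 0.0, 0.0]
ft_force: [0.2, 0.7, -1.0]
finger_gap: 29.6
grasp_force: 30.0
t 13.85 tcp [625.8  58.3  47.5] gap 29.6 F [ 0.2  0.7 -1. ] grip 30.0 rotvec [0.385 3.117 0.   ] q6 -1.23
tool shift cm [ 0.02 -0.02  0.07]
```

Release, lift and head for black at (445.7,-245.2).

```bash
python3 -m inch '{"motion":[[[0,0,0,0,0,0.05,0.2],[0,0,0,0,0,0,0.5],[0,0,0,0,0,0,0.5],[0,0,0,0,0,0,0.5],[0,0,0,0,0,0,0.5]]]}' ; python3 -m inch '{"motion":[[[0,0,0,0,0,-1.3,0.5],[0,0,0,0,0,-2.4,0.5],[0,0,0,0,0,-2.6,0.5],[0,0,0,0,0,-2,0.5],[0,0,0,0,0,-1,0.5]]]}' ; python3 g.py 445.7 -245.2 140
```

```text
clock: 14.35
ee_pos: [625.7, 58.3, 46.8]
tool_rot: [0.123, 0.992, -0.0, 0.0]
ft_force: [-0.1, -0.4, 0.5]
finger_gap: 46.0
grasp_force: 0.0
clock: 14.85
ee_pos: [626.7, 58.4, 142.7]
tool_rot: [0.123, 0.992, 0.0, 0.002]
ft_force: [-0.5, 0.2, 0.2]
finger_gap: 46.1
grasp_force: 0.0
t 14.85 tcp [626.7  58.4 142.7] gap 46.1 F [-0.5  0.2  0.2] grip 0.0 rotvec [3.850e-01 3.115e+00 1.000e-03] q6 -1.23
tool shift cm [ 10.17 -33.86   0.2 ]
```

```bash
python3 -m inch '{"motion":[[[0,0,0,0.51,-1.7,0,0.55],[0,0,0,0.92,-3.05,0,0.55],[0,0,0,1.22,-4.07,0,0.55],[0,0,0,1.32,-4.4,0,0.55],[0,0,0,1.32,-4.4,0,0.55]]]}' >/dev/null; python3 -m inch '{"motion":[[[0,0,0,1.32,-4.4,0,0.55],[0,0,0,1.22,-4.07,0,0.55],[0,0,0,1.12,-3.73,0,0.55],[0,0,0,0.82,-2.7,0,0.55],[0,0,0,0.4,-1.36,0,0.55]]]}' >/dev/null;  python3 -m inch '{"motion":[[[0,0,0,0,0,0,0.55],[0,0,0,0,0,0,0.55],[0,0,0,0,0,0,0.55],[0,0,0,0,0,0,0.55],[0,0,0,0,0,0,0.55]]]}' >/dev/null; python3 g.py 445.7 -245.2 33; python3 pl.py 3 blue yellow
```

```text
t 16.35 tcp [ 445.  -244.8  139.7] gap 50.4 F [0.6 0.4 0.1] grip 0.0 rotvec [-0.383 -3.118 -0.   ] q6 -1.83
tool shift cm [-0.08 -0.02 10.67]
scene blue err mm [ 2.8 -0.6] [275.2 284. ] [ 14   9 103]
scene yellow err mm [-0.1  0.9] [383.8 253.1] [14  9 90]
side blue err mm [1.6 0. ] [382.7 257. ] [ 13  11 107]
side yellow err mm [0.1 1.1] [358. 170.] [ 19  15 284]
```

View pics/side_3.png

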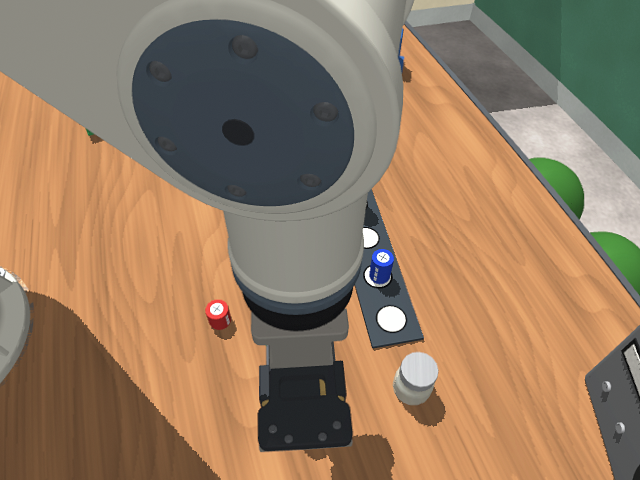

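The side view shows blue standing upright on its mark at (381,267), and the arm over black. Yellow is hidden there, but the scene view puts it within 1 mm. Descend on black.

```bash
python3 -m inch '{"motion":[[[0,0,0,-0.08,-0.02,1.8,0.55],[0,0,0,0,0,3,0.55],[0,0,0,0,0,3,0.55],[0,0,0,0,0,1.9,0.55],[0,0,0,0,0,0.9,0.55]]]}' >/dev/null; python3 -m inch '{"motion":[[[0,0,0,0,0,0,0.55],[0,0,0,0,0,0,0.2],[0,0,0,0,0,0,0.2],[0,0,0,0,0,0,0.2],[0,0,0,0,0,0,0.2]]]}'>/dev/null; python3 -m inch '{"motion":[[[0,0,0,0,0,0,0.2],[0,0,0,0,0,0,0.2],[0,0,0,0,0,0,0.2],[0,0,0,0,0,0,0.2],[0,0,0,0,0,0,0.2]]]}'; python3 g.py 616.7 -11.4 135
```

```text
clock: 17.95
ee_pos: [445.9, -246.3, 34.7]
tool_rot: [0.123, 0.992, -0.0, 0.001]
ft_force: [-0.6, 1.5, 7.3]
finger_gap: 29.5
grasp_force: 30.0
t 17.95 tcp [ 445.9 -246.3   34.7] gap 29.5 F [-0.6  1.5  7.3] grip 30.0 rotvec [ 3.850e-01  3.116e+00 -1.000e-03] q6 -1.83
tool shift cm [-10.87  26.93 -10.02]
```

```bash
python3 -m inch '{"motion":[[[0,0,0,0,0,-1.2,0.2],[0,0,0,0,0,-2.4,0.2],[0,0,0,0,0,-2.8,0.2],[0,0,0,0,0,-2.4,0.2],[0,0,0,0,0,-1.2,0.2]]]}' >/dev/null; python3 -m inch '{"motion":[[[0,0,0,-0.54,1.35,0,0.2],[0,0,0,-0.98,2.42,0,0.2],[0,0,0,-1.3,3.23,0,0.2],[0,0,0,-1.41,3.5,0,0.2],[0,0,0,-1.41,3.5,0,0.2]]]}' >/dev/null; python3 -m inch '{"motion":[[[0,0,0,-1.41,3.5,0,0.2],[0,0,0,-1.3,3.23,0,0.2],[0,0,0,-1.2,2.96,0,0.2],[0,0,0,-0.87,2.15,0,0.2],[0,0,0,-0.43,1.08,0,0.2]]]}'>/dev/null; python3 -m inch '{"motion":[[[0,0,0,0,0,0,0.2],[0,0,0,0,0,0,0.2],[0,0,0,0,0,0,0.2],[0,0,0,0,0,0,0.2],[0,0,0,0,0,0,0.2]]]}'>/dev/null; python3 g.py 616.7 -11.4 41
```

```text
t 19.95 tcp [615.7 -12.  133.9] gap 29.6 F [0.4 0.4 0.3] grip 30.0 rotvec [ 0.387  3.118 -0.   ] q6 -1.35
tool shift cm [-0.08  0.08  9.29]
```

```bash
python3 -m inch '{"motion":[[[0,0,0,-0.08,0.07,1.7,0.2],[0,0,0,0,0,2.6,0.2],[0,0,0,0,0,2.6,0.2],[0,0,0,0,0,1.6,0.2],[0,0,0,0,0,0.6,0.2]]]}' >/dev/null; python3 -m inch '{"motion":[[[0,0,0,0,0,0.1,0.2],[0,0,0,0,0,0,0.2],[0,0,0,0,0,0,0.2],[0,0,0,0,0,0,0.2],[0,0,0,0,0,0,0.2]]]}'; python3 g.py 616.7 -11.4 40.8
```

```text
clock: 20.95
ee_pos: [617.3, -10.7, 42.4]
tool_rot: [0.123, 0.992, 0.0, 0.0]
ft_force: [0.4, -0.3, -0.5]
finger_gap: 29.5
grasp_force: 30.0
t 20.95 tcp [617.3 -10.7  42.4] gap 29.5 F [ 0.4 -0.3 -0.5] grip 30.0 rotvec [0.385 3.117 0.   ] q6 -1.34
tool shift cm [ 0.04 -0.08  0.16]
```

```bash
python3 -m inch '{"motion":[[[0,0,0,0.03,-0.05,0.13,0.2],[0,0,0,0,0,0,0.2],[0,0,0,0,0,0,0.47],[0,0,0,0,0,0,0.47],[0,0,0,0,0,0,0.47]]]}' ; python3 -m inch '{"motion":[[[0,0,0,0,0,-1.3,0.47],[0,0,0,0,0,-2.4,0.47],[0,0,0,0,0,-2.6,0.47],[0,0,0,0,0,-2,0.47],[0,0,0,0,0,-1,0.47]]]}' ; python3 g.py 444 -130.4 135
```

```text
clock: 21.45
ee_pos: [616.4, -11.1, 40.3]
tool_rot: [0.123, 0.992, -0.0, -0.0]
ft_force: [-0.3, 0.4, 0.5]
finger_gap: 43.1
grasp_force: 0.0
clock: 21.95
ee_pos: [617.6, -11.2, 136.3]
tool_rot: [0.123, 0.992, 0.0, 0.002]
ft_force: [0.8, 0.3, -0.8]
finger_gap: 43.1
grasp_force: 0.0
t 21.95 tcp [617.6 -11.2 136.3] gap 43.1 F [ 0.8  0.3 -0.8] grip 0.0 rotvec [0.385 3.115 0.   ] q6 -1.35
tool shift cm [ 13.94 -15.79   0.08]
```

```bash
python3 -m inch '{"motion":[[[0,0,0,0.7,-0.8,0,0.5],[0,0,0,1.4,-1.6,0,0.5],[0,0,0,1.9,-2.15,0,0.5],[0,0,0,1.9,-2.15,0,0.5],[0,0,0,1.9,-2.15,0,0.5]]]}' >/dev/null; python3 -m inch '{"motion":[[[0,0,0,1.9,-2.15,0,0.5],[0,0,0,1.7,-1.95,0,0.5],[0,0,0,1.3,-1.45,0,0.5],[0,0,0,0.8,-0.9,0,0.5],[0,0,0,0.44,-0.49,0,0.5]]]}' >/dev/null;  python3 -m inch '{"motion":[[[0,0,0,0,0,0,0.5],[0,0,0,0,0,0,0.5],[0,0,0,0,0,0,0.5],[0,0,0,0,0,0,0.5],[0,0,0,0,0,0,0.5]]]}' >/dev/null; python3 g.py 444 -130.4 18; python3 pl.py 4 blue yellow black
```

```text
t 23.45 tcp [ 443.2 -130.2  133.5] gap 45.9 F [ 0.6 -0.9  1.3] grip 0.0 rotvec [ 0.384  3.118 -0.   ] q6 -1.61
tool shift cm [-0.08 -0.   11.55]
scene blue err mm [ 2.8 -0.6] [275.2 284. ] [ 14   9 103]
scene yellow err mm [-0.1  0.9] [383.8 253.1] [14  9 90]
scene black err mm [-0.2  0.9] [330.  267.6] [ 15  10 112]
side blue err mm [1.7 0.1] [382.7 256.9] [13 11 96]
side yellow err mm [-0.6  2.2] [357.3 169.6] [12  8 77]
side black err mm [-1.1  1.9] [368.2 211.1] [13  9 91]
```

All good. Descend on green.

```bash
python3 -m inch '{"motion":[[[0,0,0,-0.07,0,1.8,0.5],[0,0,0,0,0,3.2,0.5],[0,0,0,0,0,3.2,0.5],[0,0,0,0,0,2.2,0.5],[0,0,0,0,0,1,0.5]]]}' >/dev/null; python3 -m inch '{"motion":[[[0,0,0,0,0,0,0.5],[0,0,0,0,0,0.1,0.5],[0,0,0,0,0,0,0.2],[0,0,0,0,0,0,0.2],[0,0,0,0,0,0,0.2]]]}'; python3 -m inch '{"motion":[[[0,0,0,0,0,0,0.2],[0,0,0,0,0,0,0.2],[0,0,0,0,0,0,0.2],[0,0,0,0,0,0,0.2],[0,0,0,0,0,0,0.2]]]}'; python3 g.py 598.7 -150.5 120
```

```text
clock: 24.55
ee_pos: [444.3, -130.8, 19.4]
tool_rot: [0.123, 0.992, -0.0, 0.001]
ft_force: [-0.3, 0.9, 6.2]
finger_gap: 29.3
grasp_force: 30.0
clock: 25.05
ee_pos: [444.3, -130.7, 19.3]
tool_rot: [0.123, 0.992, -0.0, 0.001]
ft_force: [-0.4, 0.5, 8.2]
finger_gap: 29.1
grasp_force: 30.0
t 25.05 tcp [ 444.3 -130.7   19.3] gap 29.1 F [-0.4  0.5  8.2] grip 30.0 rotvec [ 0.385  3.116 -0.   ] q6 -1.61
tool shift cm [-15.47   1.84 -10.04]
```

```bash
python3 -m inch '{"motion":[[[0,0,0,0,0,-1.2,0.2],[0,0,0,0,0,-2.4,0.2],[0,0,0,0,0,-2.8,0.2],[0,0,0,0,0,-2.4,0.2],[0,0,0,0,0,-1.2,0.2]]]}' >/dev/null; python3 -m inch '{"motion":[[[0,0,0,-0.8,0.1,0,0.2],[0,0,0,-1.5,0.18,0,0.2],[0,0,0,-2.1,0.25,0,0.2],[0,0,0,-2.2,0.26,0,0.2],[0,0,0,-2.2,0.26,0,0.2]]]}' >/dev/null; python3 -m inch '{"motion":[[[0,0,0,-2.1,0.25,0,0.2],[0,0,0,-1.9,0.22,0,0.2],[0,0,0,-1.4,0.16,0,0.2],[0,0,0,-0.8,0.1,0,0.2],[0,0,0,-0.47,0.06,0,0.2]]]}'>/dev/null; python3 -m inch '{"motion":[[[0,0,0,0,0,0,0.2],[0,0,0,0,0,0,0.2],[0,0,0,0,0,0,0.2],[0,0,0,0,0,0,0.2],[0,0,0,0,0,0,0.2]]]}'>/dev/null; python3 g.py 598.7 -150.5 25.4
```

```text
t 27.05 tcp [ 597.9 -150.4  118.7] gap 29.7 F [ 0.1 -0.7 -0.3] grip 30.0 rotvec [ 0.385  3.118 -0.   ] q6 -1.57
tool shift cm [-0.08  0.01  9.33]
```

```bash
python3 -m inch '{"motion":[[[0,0,0,-0.07,0,1.7,0.2],[0,0,0,0,0,2.6,0.2],[0,0,0,0,0,2.6,0.2],[0,0,0,0,0,1.6,0.2],[0,0,0,0,0,0.65,0.2]]]}' >/dev/null; python3 -m inch '{"motion":[[[0,0,0,0,0,0.1,0.2],[0,0,0,0,0,0,0.2],[0,0,0,0,0,0,0.2],[0,0,0,0,0,0,0.2],[0,0,0,0,0,0,0.2]]]}'; python3 g.py 598.7 -150.5 25.3
```

```text
clock: 28.05
ee_pos: [599.1, -150.6, 26.5]
tool_rot: [0.123, 0.992, -0.0, 0.0]
ft_force: [-0.0, 0.7, -0.3]
finger_gap: 29.3
grasp_force: 30.0
t 28.05 tcp [ 599.1 -150.6   26.5] gap 29.3 F [-0.   0.7 -0.3] grip 30.0 rotvec [ 0.385  3.117 -0.   ] q6 -1.57
tool shift cm [ 0.04 -0.    0.12]
```

```bash
python3 -m inch '{"motion":[[[0,0,0,0,0,0.1,0.2],[0,0,0,0,0,0,0.2],[0,0,0,0,0,0,0.47],[0,0,0,0,0,0,0.47],[0,0,0,0,0,0,0.47]]]}' ; python3 -m inch '{"motion":[[[0,0,0,0,0,-1.3,0.47],[0,0,0,0,0,-2.6,0.47],[0,0,0,0,0,-3,0.47],[0,0,0,0,0,-3,0.47],[0,0,0,0,0,-3,0.47]]]}' >/dev/null; python3 -m inch '{"motion":[[[0,0,0,1.5,-1,-2,0.47],[0,0,0,3,-2,-1,0.47],[0,0,0,3,-2,0,0.47],[0,0,0,3,-2,0,0.47],[0,0,0,2,-1,0,0.47]]]}';  python3 -m inch '{"motion":[[[0,0,0,2,-2,0,0.47],[0,0,0,3,-2,0,0.47],[0,0,0,3,-2,0,0.47],[0,0,0,2,-1,0,0.47],[0,0,0,1,0,0,0.47]]]}'; python3 pl.py 5 green blue black yellow
```

```text
clock: 28.55
ee_pos: [598.7, -150.5, 24.9]
tool_rot: [0.123, 0.992, 0.0, -0.0]
ft_force: [-0.7, 0.9, -0.4]
finger_gap: 43.2
grasp_force: 0.0
clock: 29.55
ee_pos: [455.9, -198.2, 184.9]
tool_rot: [0.123, 0.992, -0.0, 0.0]
ft_force: [-0.4, -0.1, 0.3]
finger_gap: 42.8
grasp_force: 0.0
clock: 30.05
ee_pos: [332.7, -239.2, 184.7]
tool_rot: [0.123, 0.992, -0.0, 0.0]
ft_force: [0.2, -0.1, 0.2]
finger_gap: 43.0
grasp_force: 0.0
scene green err mm [0.8 0.8] [221.  297.5] [ 15  10 123]
scene blue err mm [ 2.8 -0.6] [275.2 284. ] [ 14   9 103]
scene black err mm [-0.3  1.1] [330.1 267.5] [ 14  10 107]
scene yellow err mm [-0.1  0.9] [383.8 253.1] [14  9 90]
side green err mm [-0.4  1.3] [393.9 306.4] [ 13  12 131]
side blue err mm [1.5 0.1] [382.6 256.9] [12 11 95]
side black err mm [-1.1  1.9] [368.2 211.1] [13  9 91]
side yellow err mm [-0.6  2.2] [357.3 169.6] [12  8 77]
```

View pics/side_5.png

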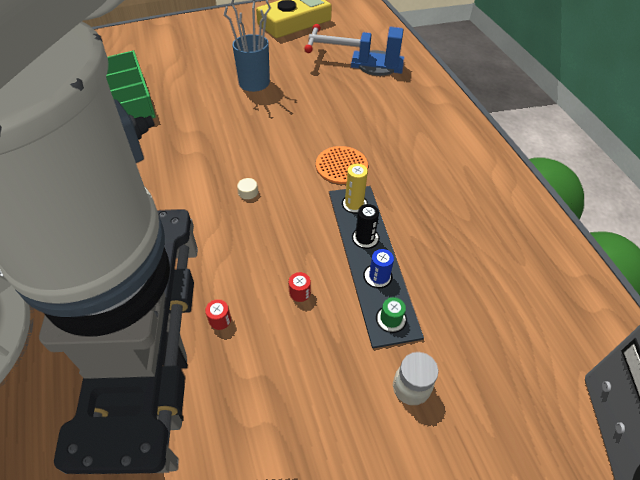

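View pics/scene_5.png

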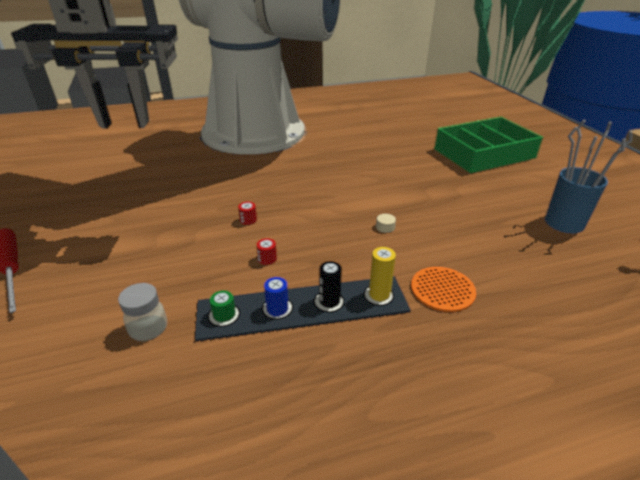

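Both views show all four cans upright on their marks. In the scene view they are yellow (383,275) by the grille, black (330,285), blue (276,298) and green (223,306), each within about 3 mm of centre. The knob, grille and jar have not moved.

```bash
python3 -c "
from plant import robot
print(robot.hand_in())"
```

```text
the job is handed in; nothing more can be done
None
```

I stood all four cans upright on their marks, yellow, black, blue, green from the grille outward and each measured within about 3 mm of centre, left the grille and knob untouched, and handed the job in at about 30 s.

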